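Load the column oven and lower its heavy lid

ROBOT

A 6-joint arm with a two-finger parallel gripper is mounted at the origin on the work surface. World frame = base frame: x ahead of the robot, y to its left, z up, the work surface at z = 0. Lengths are in m, angles in rad, forces in N, time in s.
With the tool pointing down it reaches from about 0.35 to 0.875 m from the base axis. Payload 4.2 kg.
Tool frame: the origin (TCP) lies on the mounting face of the last link; the fingertips stand 182 mm ahead of it and the grasp point (between the pads) lies 164 mm ahead of it (r.grip_point_offset is the distance from the TCP to the grasp point, in m); z points along the fingers, x is the direction in which the jaws open and shut, and the axes are right-handed (so a half turn about z gives the same grasp; the last joint's range is limited). The gripper opens to 87 mm and grips with 3 to 60 N. Pads are 19 mm wide; open, the fingers measure 117 mm over their backs; the gripper's body (75 mm by 190 mm) begins 51 mm behind the grasp point.
Start: joints at [1.446, 0.385, 0.008, 0, -1.194, -0.259], TCP at [0.234, 0.58, 0.405] pointing down, gripper open.
Joint ranges: [-3.14, 3.14], [-1.21, 2.06], [-1.07, 1.41], [-3.16, 2.05], [-2.99, -0.16], [-3.1, 3.1]. Speed limits (rad/s): [2.79, 2.79, 3.14, 3.14, 3.14, 3.14].

INTERFACE

Orientations are given as a unit quaternion [w, x, y, z].
In Python, from rig import r gives the robot as it stands. The module is installed in compiled form; this text tells all that it offers.
- The arm moves only by the tool apply_moves, never from a script. Its argument "series" is a list of rows, each a list of 7 numbers: the shift along the tool's x, y, z in m, then the turn, a rotation vector about the tool's x, y, z in degrees, then the opening, from 0 (shut) to 1 (fully open). In form: [[x, y, z, wx, wy, wz, hand], ...]. A call has exactly 10 rows; each row is the pose to reach, as a shift and turn from the pose commanded when the call began, along the tool's axes at that moment; what a row does not reach only later rows make up. A row lasts 1/8 s, in which the tool goes at most 62.5 mm and 10.7 degrees, less where a joint would pass 70% of its speed; a pose out of reach is approached as far as the arm can. A call with a gripper value outside its range is refused whole. The fingers move at their own pace and stop on an object; "newtons" is the grip in N (left out, the last holds). Time passes only in rows, so rows that repeat a pose let the fingers close, or fill a call up. It gives the time, the measured TCP pose, the force and the opening at its end, in the units of the state.
- r.get_obs(): the state, without advancing time (a new reading comes with each control period).
- r.get_image(name): name is "side" or "top"; returns a dict with "frame" (400x640x3 uint8, red, green, blue), "z_map" (400x640 float32, m along the optical axis (not along the pixel's ray), 0 where there is no reading), "fx", "fy", "cx", "cy" (pixels), "position" and "orientation" of the camera in the world. Camera axes: x right, y down, z forward; pixel columns grow to the right and rows downward; lengths in m; the calibration is good to about 2 mm. A picture is of the moment at which its call begins.
- r.job_done(): hands the job in, once; it reports no verdict.
The state is a dict: "time_s": time; "joints": joint angles; "joint_velocities": joint speeds; "tau": joint torques, N m; "tcp_pos": TCP position; "tcp_rot": TCP orientation; "ft_force": force on the tool from outside, world axes, zero at the start; "wrist_torque": the same for the moment, N m; "grip_width": finger opening in m.
Only numpy, scipy, OpenCV 4.12 (cv2) and the standard library are available. Lean on these libraries where they do the work, as an engineer would, in place of code of your own. Each camera call takes 0.05 s, during which the arm holds its last target. There are 200 camera calls.

TASK

Take the column with the blue end fittings from the bench rest and lay it gently in the two V-saddles inside the open column oven, lengthwise between them as it lay on the rest. Then lower the oven's heavy lid all the way shut without letting it fall or slam: its hinge holds it only while it stands nearly upright, so bear its weight until it is down. Leave the red column, the bottle, the jar and the wrench where they are.

Things in the scene. Friction and masses are not known exactly. Their poses are not given: they have to be found in the camera images.
- blue_column: the column to load: steel tube of diameter 22 mm with a blue fitting (diameter 30 mm, 20 mm long) at each end, 130 mm long plus a thin 6 mm stub at each end, about 0.3 kg; 90 mm of bare tube. Origin at its very centre, on the axis; its x runs along the column. It starts level in one of the rest's two places
- red_column_center (a point): the centre of the other column, alike but with red fittings; it lies beside the blue one, parallel, 100 mm away. Leave it
- rest: low white rest on the bench, fixed, 120 x 170 mm. Origin under its centre on the bench. The two columns lie along its x at y = +50 and -50 mm, their axes 45 mm above the bench, each on two black V-saddles at x = +30 and -30 mm (8 mm thick), leaving 52 mm of tube clear between them; the saddle arms rise 6 mm above the column's axis
- oven_cradle (a point): the column's place in the oven: where its centre is when properly laid, 50 mm above the bench. x runs along the column's place, level, from the oven's front (handle side) to the hinge; z up. Black V-saddles stand 30 mm either side along x (8 mm thick, 45 degree flanks, mouth 38 mm wide, arms 6 mm above the axis); the column's fittings hang outside them
- oven: the column oven, a fixed white open box: outside 190 mm along x, 200 mm along y, walls 8 mm, rim 75 mm above the bench. Origin under its middle on the bench; axes as the cradle's, which lies 50 mm above it. A grey control section with a screen, as high as the rim, adds 85 mm on the +y side
- lid_hinge (a point): middle of the lid's hinge line, on the oven's rear rim 95 mm along x from the cradle point and 75 mm above the bench; axes as the cradle's, the hinge line runs along y
- lid_bar (a point): middle of the lid's blue handle bar: round, diameter 12 mm, 150 mm long, parallel to the hinge line, held 45 mm beyond the lid's front edge by arms 69 mm either side of the middle. Lid shut: 235 mm in front (-x) of the hinge point and 10 mm above it; it goes round the hinge with the lid. 39 mm is free between bar and lid edge, and between the closed bar and the oven's front wall
- lid (a joint): lid angle: 0 shut (lid level on the rim), 1.57 upright, opens up and away from the front. The lid is a slab 190 x 200 x 20 mm, 0.75 to 1.05 kg with its bar. A friction stay holds it above about 1.2 rad (it takes 2 to 3 N at the bar to move it there); lower down the weight wins, it falls unless held (up to 4 N at the bar), and let go from more than about 15 mm up it slams
- solvent: glass bottle with blue cap, 70 mm wide, 150 mm tall, standing behind the work; origin under its middle. Leave it
- jar: amber jar with white cap, 60 mm wide, 80 mm tall, to the left of the oven; origin under its middle. Leave it
- wrench_grip (a point): handle of a steel wrench, 160 mm long, lying on the bench behind the rest. Leave it
There are look-alikes about, which are no part of the job. Leave any purple look-alike of the blue_column alone.

How it is judged:
On the way:
1. the blue column lies in the oven's saddles, let go, while the lid still stands open (x of blue_column in the frame of oven_cradle between -0.015 and 0.015 m and y of blue_column in the frame of oven_cradle between -0.006 and 0.006 m and z of blue_column in the frame of oven_cradle between -0.006 and 0.006 m and angle between the x axis of blue_column and the x axis of oven_cradle, either way round below 0.12 rad and contact force between the fingers and blue_column below 0.1 N and value of joint lid above 1 rad), for 0.2 s.
At the end, for the whole second after the job is handed in: The lid is shut (angle below 0.03 rad) and the blue column lies at rest in the oven's saddles: its centre within 15 mm lengthwise, 6 mm sideways and 6 mm in height of the cradle point, its axis within 0.12 rad of the cradle's (value of joint lid below 0.03 rad and linear speed of blue_column below 0.02 m/s and x of blue_column in the frame of oven_cradle between -0.015 and 0.015 m and y of blue_column in the frame of oven_cradle between -0.006 and 0.006 m and z of blue_column in the frame of oven_cradle between -0.006 and 0.006 m and angle between the x axis of blue_column and the x axis of oven_cradle, either way round below 0.12 rad); the robot touches nothing.
It fails at once if the lid falls or slams: it closes faster than 1.6 rad/s (0.38 m/s at the bar) at any moment (velocity of joint lid below -1.6 rad/s).
It fails at once if the blue column is dropped or thrown into the oven: faster than 0.5 m/s within 60 mm of its place (distance between blue_column and oven_cradle below 0.06 m and linear speed of blue_column above 0.5 m/s).
It fails at once if the red column, the bottle, the jar or the wrench is moved by more than 25 mm (distance of any of red_column_center, solvent, jar, wrench_grip from where it was at the start of the episode above 0.025 m).
It also fails if it takes over 70 s, if anything falls off the work surface, if the arm or the gripper's body presses on something with over 40 N, if the wrist force passes 120 N, or if a joint passes its speed limit or range.

## Working session

There is one attempt and no reset: what is moved stays moved. The work goes in short steps, Python scripts to look and compute and a tool call to move; the robot and the scene stay as the last step left them, time stands still between calls to the robot, and variables do not carry over. Pictures are saved under pics/ and viewed, about 8 in all and at most 12, crops included, and the job is handed in when it is done.

Besides the shell and the picture viewer there is one more tool, called after "Request:" as name(argument=value, ...), one argument or row to a line, values as JSON. apply_moves: Moves the arm, as the interface text tells. Its arguments: {"type":"object","properties":{"series":{"type":"array"},"newtons":{"type":"number"}},"required":["series"]}

```bash
mkdir -p pics; cat > h.py <<'E'
import numpy as np, cv2
from scipy.spatial.transform import Rotation as R
from rig import r
def q(o): o=np.array(o); return R.from_quat([o[1],o[2],o[3],o[0]])
def img(n,save=None):
    d=r.get_image(n)
    if save: cv2.imwrite('pics/'+save,d['frame'][:,:,::-1])
    return d
def pts(d):
    v,u=np.mgrid[0:400,0:640]; z=d['z_map']
    c=np.stack([(u-d['cx'])/d['fx']*z,(v-d['cy'])/d['fy']*z,z],-1)
    return c@q(d['orientation']).as_matrix().T+np.array(d['position'])
def ray(d,u,v,h):
    c=q(d['orientation']).apply([(u-d['cx'])/d['fx'],(v-d['cy'])/d['fy'],1]); p=np.array(d['position'])
    return p+c*(h-p[2])/c[2]
E
python3 - <<'E'
from h import *
for n in('top','side'):
    d=img(n,n+'0.png'); np.savez(n+'0.npz',**d); print(n,d['position'],d['orientation'],d['fx'])
print(r.get_obs())
E
```

```text
top [0.32394462 0.09589823 1.29131611] [ 0.05958525 -0.69441006  0.71362154 -0.07062972] 374.56978436848476
side [ 0.27012952 -0.66063622  0.71748689] [-0.43284424  0.87965217 -0.17733813  0.08607617] 396.63005728922155
{'time_s': 0.1, 'joints': array([ 1.44558246e+00,  3.85482173e-01,  6.79005213e-03, -4.05689215e-04,
       -1.19402827e+00, -2.58637439e-01]), 'joint_velocities': array([-0.00052239, -0.00172971,  0.00370169,  0.00135065, -0.00148883,
        0.00143495]), 'tau': array([-9.37885961e-04, -3.91687846e+01,  1.87936163e+01,  4.23193976e+00,
        1.34966007e-02, -7.61294541e-05]), 'tcp_pos': array([0.23394132, 0.5793775 , 0.40378227]), 'tcp_rot': array([-7.75310295e-04, -5.59180823e-01,  8.29045141e-01, -5.99955888e-04]), 'ft_force': array([-0.34370978, -0.05650939, -0.38906294]), 'wrist_torque': array([ 0.0310451 , -0.03278924,  0.02511381]), 'grip_width': 0.08696986961500189}
```

View pics/top0.png

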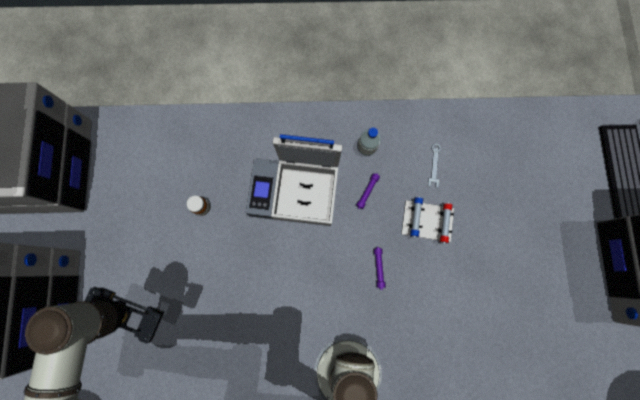

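View pics/side0.png

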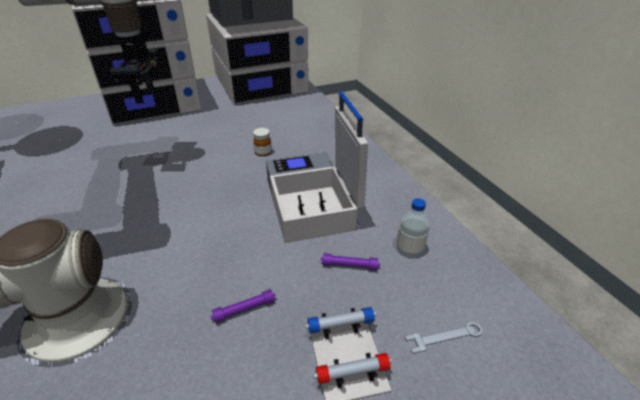

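Top view: the blue column is at (417,217), with fittings at (418,202) and (416,232). The red one is at (446,222). The oven is at (305,193) with its lid upright and its bar at (307,139). In the side view the blue column is at (341,320).

Things that could be taken for it: purple at top (368,190), purple at top (380,268), and the red column at (446,222). I choose the one with blue fittings on the rest.

```bash
cat > meas.py <<'E'
from h import *
T=dict(np.load('top0.npz'));S=dict(np.load('side0.npz'))
def blobs(d,box,lo,hi,amin=15):
    hsv=cv2.cvtColor(d['frame'],cv2.COLOR_RGB2HSV); m=cv2.inRange(hsv,lo,hi)
    k=np.zeros_like(m);u0,v0,u1,v1=box;k[v0:v1,u0:u1]=m[v0:v1,u0:u1]
    n,l,s,c=cv2.connectedComponentsWithStats(k)
    return [(c[i],s[i,4],l==i) for i in range(1,n) if s[i,4]>=amin]
def tri(a,b):
    # closest point of two rays
    A=[];B=[]
    P=[]
    for d,(u,v) in((T,a),(S,b)):
        c=q(d['orientation']).apply([(u-d['cx'])/d['fx'],(v-d['cy'])/d['fy'],1]);c/=np.linalg.norm(c)
        M=np.eye(3)-np.outer(c,c);A.append(M);B.append(M@d['position'])
    x=np.linalg.solve(A[0]+A[1],B[0]+B[1]); return x
E
python3 - <<'E'
from meas import *
np.set_printoptions(precision=4,suppress=True)
PT=pts(T);PS=pts(S)
bl=((105,120,60),(124,255,255));rd=((0,150,80),(8,255,255));bk=((0,0,0),(179,255,45))
for nm,d,P,box in(('Tcol',T,PT,(400,190,435,245)),('Scol',S,PS,(300,300,385,340)),('Tbar',T,PT,(270,130,345,150)),('Sbar',S,PS,(330,88,370,135))):
    for c,a,m in blobs(d,box,*bl): print(nm,c,a,np.nanmedian(P[m],0), P[m].min(0),P[m].max(0))
for nm,d,P,box in(('Tsad',T,PT,(283,172,328,215)),('Ssad',S,PS,(285,180,345,225))):
    for c,a,m in blobs(d,box,(0,0,0),(179,255,60),6): print(nm,c,a,np.median(P[m],0))
for nm,d,P,box in(('T',T,PT,(240,130,345,225)),):
    v,u=np.mgrid[0:400,0:640]
    m=(np.abs(P[...,2]-.075)<.006)&(u>270)&(u<345)&(v>155)&(v<228)
    m2=m&(d['frame'].min(-1)>120)
    q2=P[m2][:,:2]; print(len(q2),cv2.minAreaRect(q2.astype(np.float32)),)
    print(cv2.boxPoints(cv2.minAreaRect(q2.astype(np.float32))))
big=[cv2.resize(T['frame'][125:250,235:465],None,fx=3.4,fy=3.4,interpolation=2)]
cv2.imwrite('pics/cropT.png',big[0][:,:,::-1])
E
```

```text
Tcol [418.1957 200.1739] 46 [ 0.5509 -0.2576  0.0595] [ 0.5409 -0.2723  0.0476] [ 0.5597 -0.2448  0.0651]
Tcol [414.3137 232.4902] 51 [ 0.442  -0.2369  0.059 ] [ 0.4324 -0.2511  0.0373] [ 0.4546 -0.2252  0.0663]
Scol [368.4621 314.5586] 145 [ 0.5483 -0.2672  0.0566] [ 0.5377 -0.2761  0.0418] [ 0.5617 -0.2486  0.0629]
Scol [313.472  324.4969] 161 [ 0.4401 -0.2461  0.0572] [ 0.2701 -0.6606  0.0429] [ 0.4524 -0.2271  0.7175]
Tbar [306.7067 138.9422] 225 [0.682  0.1074 0.316 ] [0.6673 0.0365 0.266 ] [0.7007 0.1813 0.3218]
Sbar [350.2169 105.7711] 166 [0.6787 0.1045 0.3151] [ 0.6653  0.0352 -0.7494] [1.8174 2.4004 0.3178]
Tsad [306.2  185.64] 25 [0.6149 0.1178 0.0425]
Tsad [303.7368 202.5263] 19 [0.5557 0.126  0.0416]
Ssad [321.8  204.04] 25 [0.6128 0.1102 0.0276]
Ssad [300.7826 207.8261] 23 [0.5537 0.1163 0.027 ]
562 ((0.5884003043174744, 0.12355014681816101), (0.20185129344463348, 0.19052723050117493), 81.81190490722656)
[[0.4797 0.0372]
 [0.6683 0.0101]
 [0.6971 0.2099]
 [0.5085 0.237 ]]
```

View pics/cropT.png

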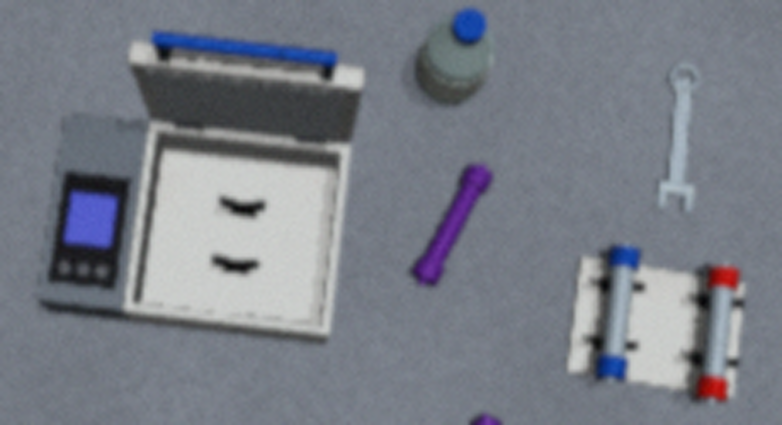

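The crop confirms the choice: blue fittings at crop (625,255) and (612,368), on the rest beside the red column. The purple ones lie apart on the bench.

```bash
cat >> h.py <<'E'
def go(goal_grip,yaw,tilt=0):
    """shift (tool axes) & rotvec deg to bring grasp point to goal, jaws (tool x) along world yaw (deg, mod 180), tool down"""
    o=r.get_obs(); Rc=q(o['tcp_rot']); 
    best=None
    for k in(0,180):
        a=np.deg2rad(yaw+k); x=np.array([np.cos(a),np.sin(a),0]); z=np.array([0,0,-1.]); 
        Rg=R.from_matrix(np.stack([x,np.cross(z,x),z],1)); rv=(Rc.inv()*Rg).as_rotvec(degrees=True)
        if best is None or np.linalg.norm(rv)<np.linalg.norm(best[0]): best=(rv,Rg)
    rv,Rg=best; tcp=np.array(goal_grip)-Rg.apply([0,0,r.grip_point_offset])
    print('shift',np.round(Rc.inv().apply(tcp-o['tcp_pos']),4),'rot',np.round(rv,2),'j6',o['joints'][5].round(2),'t',o['time_s'])
E
python3 - <<'E'
from meas import *
np.set_printoptions(precision=4,suppress=True)
f=tri((418.2,200.2),(368.5,314.6));n=tri((414.3,232.5),(313.5,324.5));print('fit',f,n,(f+n)/2,np.rad2deg(np.arctan2(*(f-n)[1::-1])))
f=tri((306.2,185.6),(321.8,204));n=tri((303.7,202.5),(300.8,207.8));print('sad',f,n,(f+n)/2,np.rad2deg(np.arctan2(*(f-n)[1::-1])))
print('bar',tri((306.7,138.9),(350.2,105.8)))
for p,h in(((416.25,216.3),.05),((305,194),.045)): print(ray(T,*p,h))
for p,h in(((341,319.5),.05),((311.3,206),.045)): print(ray(S,*p,h))
print(q(r.get_obs()['tcp_rot']).as_matrix())
go([.497,-.248,.13],79)
E
```

```text
fit [ 0.552  -0.2613  0.0481] [ 0.4428 -0.2398  0.0482] [ 0.4974 -0.2506  0.0481] -11.115883066972918
sad [0.6168 0.1176 0.0271] [0.5582 0.1274 0.0247] [0.5875 0.1225 0.0259] -9.555326779511521
bar [0.6827 0.1084 0.3113]
[ 0.4974 -0.2501  0.05  ]
[0.5846 0.1217 0.045 ]
[ 0.4957 -0.2514  0.05  ]
[0.5775 0.1005 0.045 ]
[[-0.3746 -0.9272 -0.0006]
 [-0.9272  0.3746 -0.0019]
 [ 0.002  -0.0001 -1.    ]]
shift [ 0.6684 -0.5538  0.1117] rot [  0.    -0.11 -11.  ] j6 -0.26 t 0.1
```

Request:
apply_moves(
  series=[
    [0.04,-0.033,0,0,0,-1,1],
    [0.08,-0.066,0.005,0,0,-2,1],
    [0.12,-0.1,0.01,0,0,-3,1],
    [0.16,-0.133,0.02,0,0,-4,1],
    [0.2,-0.166,0.03,0,0,-5,1],
    [0.24,-0.199,0.04,0,0,-6,1],
    [0.28,-0.232,0.045,0,0,-7,1],
    [0.32,-0.265,0.05,0,0,-8,1],
    [0.36,-0.298,0.06,0,0,-9,1],
    [0.4,-0.331,0.07,0,0,-11,1],
  ],
)

```text
time_s: 1.35
tcp_pos: [0.3912, 0.083, 0.3346]
tcp_rot: [0.0, -0.637, 0.771, -0.0]
ft_force: [0.3, 0.1, -0.0]
grip_width: 0.0872
```

```bash
python3 -c "
from h import *
go([.497,-.2505,.13],79)"
```

```text
shift [ 0.3075 -0.167   0.041 ] rot [-0.02  0.02  0.1 ] j6 0.76 t 1.35
```

Request:
apply_moves(
  series=[
    [0.04,-0.022,0.005,0,0,0,1],
    [0.08,-0.044,0.01,0,0,0,1],
    [0.12,-0.066,0.015,0,0,0,1],
    [0.16,-0.088,0.02,0,0,0,1],
    [0.2,-0.11,0.025,0,0,0,1],
    [0.24,-0.132,0.03,0,0,0,1],
    [0.28,-0.152,0.035,0,0,0,1],
    [0.3,-0.163,0.04,0,0,0,1],
    [0.307,-0.167,0.041,0,0,0,1],
    [0.307,-0.167,0.041,0,0,0,1],
  ],
)

```text
time_s: 2.6
tcp_pos: [0.4964, -0.2484, 0.2934]
tcp_rot: [-0.0, -0.636, 0.772, 0.0]
ft_force: [-0.1, 0.2, -0.3]
grip_width: 0.0872
```

```bash
python3 - <<'E'
from meas import *
d=img('side'); img('top','t1.png')
a=cv2.resize(d['frame'][200:400,220:460],None,fx=3,fy=3)
cv2.imwrite('pics/s1.png',a[:,:,::-1]); go([.4972,-.2505,.048],79)
E
```

```text
shift [ 0.0026 -0.0014  0.0824] rot [0.01 0.01 0.06] j6 1.55 t 2.7
```

View pics/s1.png

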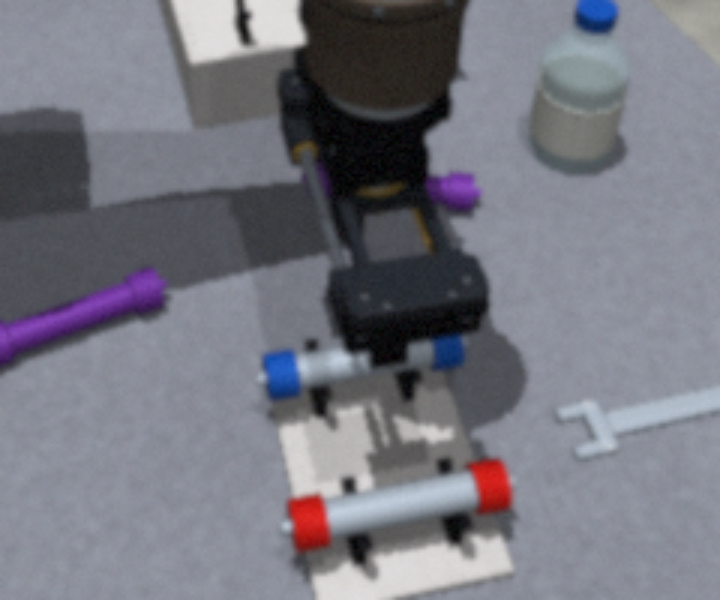

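The gripper straddles the blue column, with its fingers over the bare tube between the saddles at crop (370,360). The red column at (400,505) is clear. Descending to grasp.

Request:
apply_moves(
  series=[
    [0.001,0,0.015,0,0,0,1],
    [0.003,-0.001,0.03,0,0,0,1],
    [0.003,-0.001,0.05,0,0,0,1],
    [0.003,-0.001,0.065,0,0,0,1],
    [0.003,-0.001,0.078,0,0,0,1],
    [0.003,-0.001,0.084,0,0,0,1],
    [0.003,-0.001,0.084,0,0,0,0],
    [0.003,-0.001,0.084,0,0,0,0],
    [0.003,-0.001,0.084,0,0,0,0],
    [0.003,-0.001,0.084,0,0,0,0],
  ],
  newtons=25,
)

```text
time_s: 3.95
tcp_pos: [0.497, -0.2517, 0.2102]
tcp_rot: [0.0, -0.636, 0.772, -0.0]
ft_force: [1.0, 0.2, -0.1]
grip_width: 0.0549
```

Request:
apply_moves(
  series=[
    [0,0,0,0,0,0,0],
    [0,0,0,0,0,0,0],
    [0,0,-0.01,0,0,0,0],
    [0,0,-0.025,0,0,0,0],
    [0,0,-0.045,0,0,0,0],
    [0,0,-0.07,0,0,0,0],
    [0,0,-0.1,0,0,0,0],
    [0,0,-0.125,0,0,0,0],
    [0,0,-0.14,0,0,0,0],
    [0,0,-0.14,0,0,0,0],
  ],
)

```text
time_s: 5.2
tcp_pos: [0.4969, -0.2516, 0.3509]
tcp_rot: [0.001, -0.636, 0.772, -0.001]
ft_force: [0.5, 0.7, -3.7]
grip_width: 0.021
```

```bash
python3 - <<'E'
from h import *
o=r.get_obs();print(o['ft_force'],o['grip_width'])
go([.586,.1225,.17],81.5)
E
```

```text
[ 0.52306106  0.73239791 -3.74330881] 0.02099688519578049
shift [-0.3843 -0.0161  0.0175] rot [-0.14  0.01 -2.49] j6 1.56 t 5.2
```

Request:
apply_moves(
  series=[
    [-0.03,0,0,0,0,0,0],
    [-0.07,0.002,0,0,0,0,0],
    [-0.115,0.003,0,0,0,-1,0],
    [-0.16,0.004,0,0,0,-1,0],
    [-0.205,0.005,0,0,0,-2,0],
    [-0.25,0.005,0,0,0,-2,0],
    [-0.295,0.005,0.005,0,0,-2.5,0],
    [-0.34,0.004,0.01,0,0,-2.5,0],
    [-0.37,0.003,0.015,0,0,-2.5,0],
    [-0.384,0.002,0.017,0,0,-2.5,0],
  ],
)

```text
time_s: 6.45
tcp_pos: [0.568, 0.1271, 0.3308]
tcp_rot: [-0.002, -0.653, 0.757, 0.001]
ft_force: [0.6, -0.2, -3.8]
grip_width: 0.0208
```

```bash
cat > look.py <<'E'
from meas import *
import sys
tag=sys.argv[1]
T=img('top');S=img('side')
import meas; meas.T=T;meas.S=S
a=cv2.resize(T['frame'][130:230,240:350],None,fx=4,fy=4,interpolation=2);b=cv2.resize(S['frame'][120:260,250:390],None,fx=4*100/140,fy=4*100/140,interpolation=2)
cv2.imwrite(f'pics/{tag}.png',np.hstack([a,b[:400]])[:,:,::-1])
PT=pts(T);PS=pts(S);np.set_printoptions(precision=4,suppress=True)
bl=((105,120,60),(124,255,255))
for nm,d,P,box in(('T',T,PT,(270,150,345,225)),('S',S,PS,(270,130,370,235))):
    for c,n,m in blobs(d,box,*bl): print(nm,c,n,np.median(P[m],0))
for nm,d,P,box in(('Tsad',T,PT,(283,172,328,215)),('Ssad',S,PS,(285,180,345,225))):
    for c,n,m in blobs(d,box,(0,0,0),(179,255,60),6): print(nm,c,n,np.median(P[m],0))
o=r.get_obs();print(o['ft_force'],o['grip_width'],o['tcp_pos'])
go([.586,.1225,.05],81.5)
E
python3 look.py l1
```

```text
T [301.6    209.1273] 55 [0.5125 0.1295 0.1674]
S [284.8973 166.5822] 146 [0.517  0.1318 0.1573]
S [325.0364 165.1273] 55 [0.6187 0.1071 0.1609]
Tsad [300.875 172.125] 8 [0.536  0.1208 0.5094]
Tsad [307.0911 190.4796] 538 [0.5409 0.1056 0.26  ]
Ssad [321.25   201.8167] 60 [0.6143 0.1202 0.0365]
Ssad [300.2203 204.3898] 59 [0.5558 0.1259 0.0394]
[-0.5063 -1.014  -3.3674] 0.021000675766068563 [0.5682 0.1265 0.3313]
shift [ 0.0012 -0.0184  0.1178] rot [ 0.12 -0.08  0.08] j6 0.93 t 6.55
```

View pics/l1.png

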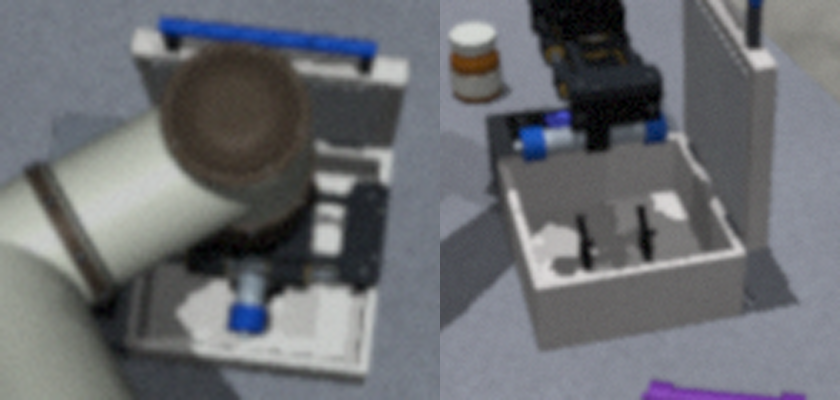

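The left half (top) shows the column's near fitting at (248,317), inside the oven outline. The right half (side) shows the column held level over the saddles at (587,240) and (645,232). I'll shift 18 mm toward the hinge and lower it.

Request:
apply_moves(
  series=[
    [0.001,-0.006,0,0,0,0,0],
    [0.001,-0.012,0.005,0,0,0,0],
    [0.001,-0.018,0.015,0,0,0,0],
    [0.001,-0.018,0.03,0,0,0,0],
    [0.001,-0.018,0.045,0,0,0,0],
    [0.001,-0.018,0.06,0,0,0,0],
    [0.001,-0.018,0.072,0,0,0,0],
    [0.001,-0.018,0.08,0,0,0,0],
    [0.001,-0.018,0.085,0,0,0,0],
    [0.001,-0.018,0.085,0,0,0,0],
  ],
)

```text
time_s: 7.8
tcp_pos: [0.5859, 0.1221, 0.2476]
tcp_rot: [-0.0, -0.653, 0.757, 0.0]
ft_force: [-0.2, 0.0, -2.5]
grip_width: 0.0213
```

```bash
python3 look.py l2
```

```text
T [303.3478 207.5   ] 46 [0.5311 0.1267 0.0851]
S [290.3443 162.8361] 61 [0.5786 0.2693 0.0774]
S [332.2414 191.3793] 29 [0.6392 0.1008 0.0755]
S [290.9474 194.9474] 76 [0.529  0.1211 0.0823]
Tsad [299.7619 173.0952] 21 [0.5555 0.1247 0.4278]
Tsad [309.3632 189.9484] 446 [0.5577 0.0989 0.1781]
Ssad [317.5289 186.7413] 433 [0.5693 0.0347 0.1593]
Ssad [321.3443 203.2623] 61 [0.6131 0.1164 0.0283]
Ssad [300.3846 206.6923] 39 [0.5545 0.12   0.026 ]
[-0.3559  0.8447 -2.5591] 0.020965803059892915 [0.5861 0.1221 0.2482]
shift [-0.0004  0.0002  0.0347] rot [-0.05  0.03  0.02] j6 0.95 t 7.9
```

View pics/l2.png

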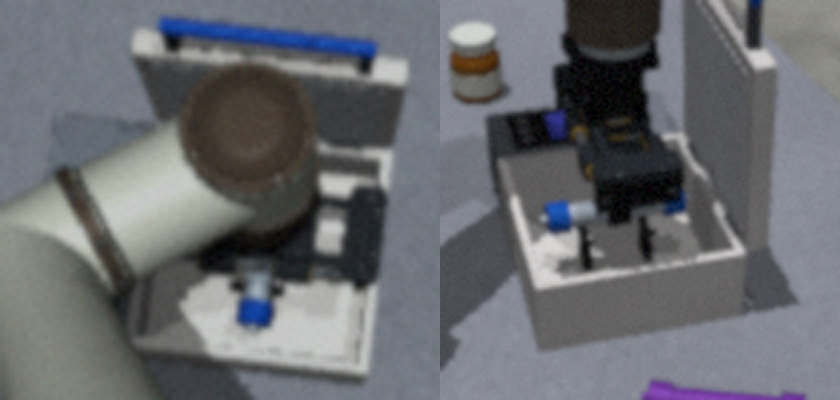

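The column is above both saddles, (585,245) and (645,235), with its fittings outside them: near fitting at (557,215), far one at (675,203). Lowering the last 3 cm.

Request:
apply_moves(
  series=[
    [0,0,0.006,0,0,0,0],
    [0,0,0.012,0,0,0,0],
    [0,0,0.018,0,0,0,0],
    [0,0,0.023,0,0,0,0],
    [0,0,0.027,0,0,0,0],
    [0,0,0.03,0,0,0,0],
    [0,0,0.031,0,0,0,0],
    [0,0,0.032,0,0,0,0],
    [0,0,0.032,0,0,0,0],
    [0,0,0.032,0,0,0,0],
  ],
)

```text
time_s: 9.15
tcp_pos: [0.5877, 0.1235, 0.2246]
tcp_rot: [0.005, -0.654, 0.756, -0.003]
ft_force: [-10.9, 2.3, 35.0]
grip_width: 0.0211
```

```bash
python3 -c "
from h import *
o=r.get_obs();print(o['ft_force'],o['tcp_pos'])"
```

```text
[-10.9214138    2.28239897  35.01458983] [0.58773923 0.12350355 0.22456329]
```

Contact came 9 mm too early, at 35 N. I'm backing off to look.

Request:
apply_moves(
  series=[
    [0,0,-0.004,0,0,0,0],
    [0,0,-0.008,0,0,0,0],
    [0,0,-0.01,0,0,0,0],
    [0,0,-0.01,0,0,0,0],
    [0,0,-0.01,0,0,0,0],
    [0,0,-0.01,0,0,0,0],
    [0,0,-0.01,0,0,0,0],
    [0,0,-0.01,0,0,0,0],
    [0,0,-0.01,0,0,0,0],
    [0,0,-0.01,0,0,0,0],
  ],
)

```text
time_s: 10.4
tcp_pos: [0.5868, 0.1229, 0.2261]
tcp_rot: [0.002, -0.653, 0.757, -0.0]
ft_force: [1.1, 4.0, 1.8]
grip_width: 0.0214
```

```bash
python3 look.py l3; python3 - <<'E'
import cv2
from h import *
d=img('side');c=d['frame'][155:245,265:365];e=img('top')['frame'][155:225,270:345]
cv2.imwrite('pics/l3s.png',cv2.resize(c,None,fx=6,fy=6,interpolation=cv2.INTER_CUBIC)[:,:,::-1])
E
```

```text
T [303.0732 208.561 ] 41 [0.5309 0.1289 0.0648]
S [289.5 163.5] 44 [0.5765 0.2683 0.077 ]
S [291.0833 200.5139] 72 [0.5297 0.1228 0.0621]
Tsad [294.4286 173.4286] 14 [0.5604 0.1387 0.4069]
Tsad [308.3333 173.6667] 12 [0.56   0.1046 0.4057]
Tsad [309.8144 191.0611] 458 [0.5587 0.098  0.1567]
Ssad [317.419  190.8017] 716 [0.5737 0.0393 0.1425]
Ssad [300.9412 208.1176] 34 [0.5536 0.1163 0.0262]
[2.1659 5.2179 1.8887] 0.020988725544917194 [0.5868 0.1229 0.2261]
shift [0.0005 0.0008 0.0126] rot [-0.15  0.09  0.06] j6 0.95 t 10.5
```

View pics/l3s.png

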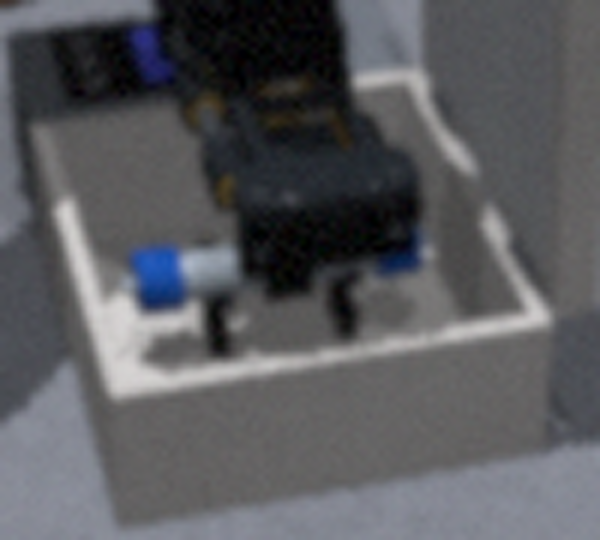

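The near fitting's top now reads 62–65 mm, so the axis is at 50 mm and the column is already seated. It slid about 12 mm down in the grip during the lift, which explains the early contact. In the crop it lies level over both saddles, (215,325) and (345,305). Releasing gently.

Request:
apply_moves(
  series=[
    [0,0,0,0,0,0,0.3],
    [0,0,0,0,0,0,0.4],
    [0,0,0,0,0,0,0.6],
    [0,0,0,0,0,0,0.7],
    [0,0,0,0,0,0,0.8],
    [0,0,0,0,0,0,0.8],
    [0,0,0,0,0,0,0.8],
    [0,0,0,0,0,0,0.8],
    [0,0,-0.01,0,0,0,0.8],
    [0,0,-0.03,0,0,0,0.8],
  ],
)

```text
time_s: 11.85
tcp_pos: [0.5857, 0.1219, 0.2559]
tcp_rot: [-0.001, -0.653, 0.758, 0.0]
ft_force: [-0.3, -0.1, 0.2]
grip_width: 0.0698
```

Request:
apply_moves(
  series=[
    [0,0.01,-0.04,0,0,0,0.8],
    [0,0.03,-0.08,0,0,0,0.8],
    [0,0.06,-0.12,0,0,0,0.8],
    [0,0.1,-0.16,0,0,0,0.8],
    [0,0.14,-0.2,0,0,0,0.8],
    [0,0.16,-0.24,0,0,0,0.8],
    [0,0.18,-0.26,0,0,0,0.8],
    [0,0.18,-0.27,0,0,0,0.8],
    [0,0.18,-0.27,0,0,0,0.8],
    [0,0.18,-0.27,0,0,0,0.8],
  ],
)

```text
time_s: 13.1
tcp_pos: [0.4083, 0.1486, 0.5246]
tcp_rot: [-0.001, -0.653, 0.758, 0.0]
ft_force: [-0.3, 0.1, -0.5]
grip_width: 0.0697
```

```bash
cat > look2.py <<'E'
from meas import *
import meas,sys
T=img('top');S=img('side');meas.T=T;meas.S=S;np.set_printoptions(precision=4,suppress=True)
a=cv2.resize(T['frame'][130:230,240:350],None,fx=4,fy=4,interpolation=2);b=cv2.resize(S['frame'][80:240,250:390],None,fx=2.5,fy=2.5,interpolation=2)
cv2.imwrite(f'pics/{sys.argv[1]}.png',np.hstack([a,b[:400]])[:,:,::-1])
PT=pts(T);PS=pts(S);bl=((105,120,60),(124,255,255))
for nm,d,P,box in(('T',T,PT,(270,125,345,225)),('S',S,PS,(270,85,370,235))):
    for c,n,m in blobs(d,box,*bl,8): print(nm,c,n,np.median(P[m],0))
o=r.get_obs();print(o['ft_force'],o['tcp_pos'],o['joints'])
E
python3 look2.py m1
```

```text
T [306.7467 138.9289] 225 [0.6821 0.1074 0.3159]
T [306.7838 176.9189] 37 [0.6388 0.1134 0.0642]
S [350.2515 105.8344] 163 [0.6784 0.1037 0.3151]
S [295.9848 162.8384] 198 [0.5972 0.2673 0.0767]
S [330.8814 194.3729] 59 [0.639  0.1077 0.06  ]
S [291.1406 201.6719] 64 [0.5283 0.1219 0.0592]
[-0.2604  0.4903 -1.4654] [0.4083 0.1487 0.5245] [ 0.7257 -0.0183 -0.2009 -0.0002 -1.3909  0.6963]
```

View pics/m1.png

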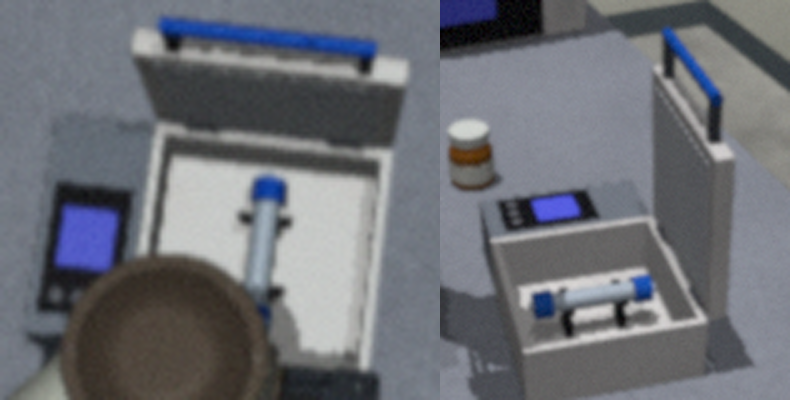

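The column lies in both saddles, with its fittings at (267,188) and about (262,300) in the left half, and level in the right half. The lid still stands open, with its bar at (0.682, 0.108, 0.311). Next I turn 90° and take the bar.

```bash
python3 -c "
from h import *
go([.682,.108,.38],-8.5)"
```

```text
shift [-0.0004 -0.2766 -0.0195] rot [-1.000e-02 -1.800e-01  8.997e+01] j6 0.7 t 13.2
```

Request:
apply_moves(
  series=[
    [0,0,-0.01,0,0,-9,0.5],
    [0,-0.02,-0.02,0,0,-18,0.5],
    [0,-0.05,-0.02,0,0,-27,0.5],
    [0,-0.08,-0.02,0,0,-36,0.5],
    [0,-0.11,-0.02,0,0,-45,0.5],
    [0,-0.15,-0.02,0,0,-54,0.5],
    [0,-0.19,-0.02,0,0,-63,0.5],
    [0,-0.23,-0.02,0,0,-72,0.5],
    [0,-0.26,-0.02,0,0,-81,0.5],
    [0,-0.277,-0.02,0,0,-90,0.5],
  ],
)

```text
time_s: 14.45
tcp_pos: [0.6841, 0.1073, 0.5428]
tcp_rot: [0.001, 0.997, -0.072, -0.002]
ft_force: [-0.2, 0.4, 0.5]
grip_width: 0.0439
```

```bash
python3 - <<'E'
from h import *
d=img('side','b1f.png')
cv2.imwrite('pics/b1.png',cv2.resize(d['frame'][20:160,270:430],None,fx=4,fy=4,interpolation=2)[:,:,::-1])
go([.682,.108,.311],-8.5); print(r.get_obs()['joints'])
E
```

```text
shift [-0.0031 -0.0006  0.0676] rot [0.14 0.19 0.39] j6 2.61 t 14.5
[ 3.87627182e-01  4.65559935e-01  4.67683226e-01  3.84955279e-04
 -1.57704980e+00  2.61233446e+00]
```

View pics/b1.png

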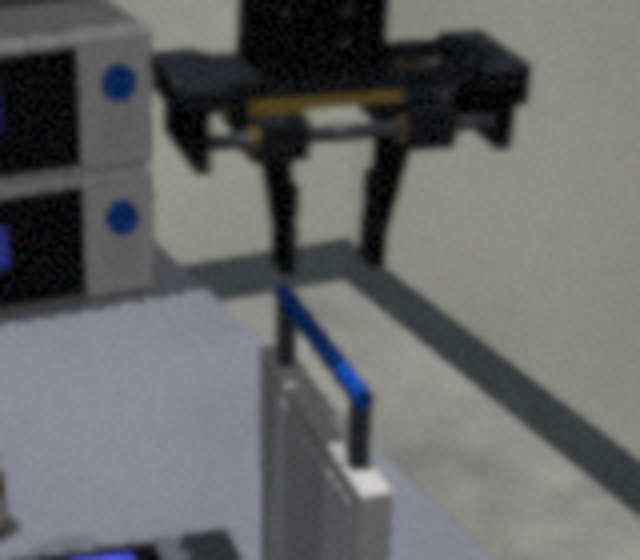

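The fingers, at (285,270) and (372,260), straddle the middle of the bar at (322,345). Descending and gripping.

Request:
apply_moves(
  series=[
    [-0.002,0,0.015,0,0,0,0.5],
    [-0.002,0,0.03,0,0,0,0.5],
    [-0.002,0,0.045,0,0,0,0.5],
    [-0.002,0,0.058,0,0,0,0.5],
    [-0.002,0,0.066,0,0,0,0.5],
    [-0.002,0,0.068,0,0,0,0.5],
    [-0.002,0,0.068,0,0,0,0.3],
    [-0.002,0,0.068,0,0,0,0],
    [-0.002,0,0.068,0,0,0,0],
    [-0.002,0,0.068,0,0,0,0],
  ],
  newtons=25,
)

```text
time_s: 15.75
tcp_pos: [0.68, 0.108, 0.4782]
tcp_rot: [-0.0, 0.997, -0.074, 0.001]
ft_force: [1.2, -0.0, -0.2]
grip_width: 0.0119
```

Request:
apply_moves(
  series=[
    [0,0,0,0,0,0,0],
    [0,0,0,0,0,0,0],
    [0,0,0,0,0,0,0],
    [0,0,0,0,0,0,0],
    [0,0,0,0,0,0,0],
    [0,0,0,0,0,0,0],
    [0,0,0,0,0,0,0],
    [0,0,0,0,0,0,0],
    [0,0,0,0,0,0,0],
    [0,0,0,0,0,0,0],
  ],
)

```text
time_s: 17.0
tcp_pos: [0.6798, 0.108, 0.4781]
tcp_rot: [-0.0, 0.997, -0.074, 0.0]
ft_force: [1.6, -0.3, 3.3]
grip_width: 0.0114
```

```bash
cat > arc.py <<'E'
from h import *
import sys
# tool-frame shifts from now along the hinge arc, keeping orientation
o=r.get_obs();Rc=q(o['tcp_rot']);g=o['tcp_pos']+Rc.apply([0,0,r.grip_point_offset])
a=np.deg2rad(-8.5);ex=np.array([np.cos(a),np.sin(a),0]);H=np.array([.680,.1088,.075])
X=(g-H)@ex;Z=g[2]-.075;rad=np.hypot(X,Z);th=np.arctan2(Z,-X);print('grip',g,'radius',rad,'ang',th,'ft',o['ft_force'],'w',o['grip_width'],'tcp',o['tcp_pos'],o['time_s'])
end=float(sys.argv[1]);rg=.2352
th0=th
for t in np.linspace(th0,end,11)[1:]:
    d=(-rg*np.cos(t)+rg*np.cos(th0))*ex+np.array([0,0,rg*np.sin(t)-rg*np.sin(th0)])
    print(np.round(Rc.inv().apply(d),4),round(t,3))
E
python3 arc.py 1.2
```

```text
grip [0.67995352 0.10802803 0.31464107] radius 0.2396410796330339 ang 1.5710806492697076 ft [ 1.6145005  -0.28898736  3.31921294] w 0.011388668209615775 tcp [0.67982718 0.10801094 0.47814102] 17.0
[-0.0087 -0.      0.0002] 1.534
[-0.0174 -0.      0.0006] 1.497
[-0.0261 -0.      0.0014] 1.46
[-0.0348 -0.      0.0026] 1.423
[-0.0434 -0.      0.004 ] 1.386
[-0.0519 -0.      0.0058] 1.348
[-0.0604 -0.      0.0078] 1.311
[-0.0688 -0.      0.0102] 1.274
[-0.0771 -0.      0.0129] 1.237
[-0.0853 -0.      0.0159] 1.2
```

Request:
apply_moves(
  series=[
    [-0.006,0,0,0,0,0,0],
    [-0.014,0,0.0005,0,0,0,0],
    [-0.023,0,0.001,0,0,0,0],
    [-0.032,0,0.002,0,0,0,0],
    [-0.041,0,0.0036,0,0,0,0],
    [-0.05,0,0.0054,0,0,0,0],
    [-0.059,0,0.0075,0,0,0,0],
    [-0.068,0,0.01,0,0,0,0],
    [-0.077,0,0.0129,0,0,0,0],
    [-0.0853,0,0.0159,0,0,0,0],
  ],
  newtons=35,
)

```text
time_s: 18.25
tcp_pos: [0.5948, 0.1208, 0.4615]
tcp_rot: [-0.0, 0.997, -0.074, -0.0]
ft_force: [3.2, 0.9, 0.4]
grip_width: 0.0113
```

```bash
python3 arc.py 0.75
```

```text
grip [0.59473927 0.12082344 0.29799637] radius 0.2390414854899726 ang 1.2023200933732983 ft [3.18276611 0.87098859 0.40889355] w 0.01128749300734673 tcp [0.59479971 0.12078912 0.46149636] 18.25
[-0.0098 -0.      0.0041] 1.157
[-0.0195 -0.      0.0086] 1.112
[-0.0289 -0.      0.0135] 1.067
[-0.0381 -0.      0.0188] 1.021
[-0.047  -0.      0.0246] 0.976
[-0.0557 -0.      0.0308] 0.931
[-0.0641 -0.      0.0373] 0.886
[-0.0722 -0.      0.0442] 0.84
[-0.0799 -0.      0.0515] 0.795
[-0.0874 -0.      0.0591] 0.75
```

Request:
apply_moves(
  series=[
    [-0.0098,0,0.0041,0,0,0,0],
    [-0.0195,0,0.0086,0,0,0,0],
    [-0.0289,0,0.0135,0,0,0,0],
    [-0.0381,0,0.0188,0,0,0,0],
    [-0.047,0,0.0246,0,0,0,0],
    [-0.0557,0,0.0308,0,0,0,0],
    [-0.0641,0,0.0373,0,0,0,0],
    [-0.0722,0,0.0442,0,0,0,0],
    [-0.0799,0,0.0515,0,0,0,0],
    [-0.0874,0,0.0591,0,0,0,0],
  ],
)

```text
time_s: 19.5
tcp_pos: [0.5085, 0.1336, 0.4022]
tcp_rot: [-0.0, 0.997, -0.074, 0.0]
ft_force: [1.2, 3.6, 0.0]
grip_width: 0.0107
```

```bash
python3 arc.py 0.35
```

```text
grip [0.50855413 0.1336734  0.23868422] radius 0.2383366229948911 ang 0.7570462306720107 ft [1.22012317 3.59498756 0.0419074 ] w 0.01073512448584912 tcp [0.50854328 0.13364756 0.40218421] 19.5
[-0.0064  0.      0.0071] 0.716
[-0.0126  0.      0.0144] 0.676
[-0.0184  0.      0.022 ] 0.635
[-0.0239  0.      0.0298] 0.594
[-0.0291  0.      0.0379] 0.554
[-0.034   0.      0.0461] 0.513
[-0.0385  0.      0.0546] 0.472
[-0.0427  0.      0.0632] 0.431
[-0.0465  0.      0.072 ] 0.391
[-0.05    0.      0.0809] 0.35
```

```bash
python3 - <<'E'
from meas import *
np.set_printoptions(precision=4,suppress=True)
for n in('side','top'):
    d=img(n,n+'_c1.png');P=pts(d)
    for c,k,m in blobs(d,(200,40,370,235),(105,120,60),(124,255,255),12): print(n,c,k,np.median(P[m],0),np.ptp(P[m],0))
print(r.get_obs()['ft_force'])
E
```

```text
side [299.2581  41.5806] 31 [0.8474 0.8812 0.2272] [0.0316 0.0148 0.0198]
side [248.4696  49.7913] 115 [0.6307 0.8787 0.2257] [0.3805 1.5488 0.5216]
side [300.122  73.878] 41 [0.8474 0.8822 0.094 ] [0.0286 0.0242 0.0305]
side [249.4872  84.8462] 39 [0.6204 0.8781 0.0925] [0.1702 0.7474 0.3302]
side [281.5088 149.9912] 114 [0.5027 0.0988 0.2384] [0.3537 1.1217 0.7181]
side [290.2308 165.7436] 39 [0.5666 0.2465 0.0783] [0.0797 0.2132 0.1494]
side [330.525 196.575] 40 [0.6359 0.1052 0.0571] [0.3755 0.7757 0.6722]
side [291.0135 201.4459] 74 [0.5289 0.1215 0.0608] [0.0199 0.0235 0.0202]
top [368.6667 132.5   ] 12 [ 0.7589 -0.0902  0.1505] [0.0195 0.0046 0.0164]
top [256.8125 182.375 ] 16 [0.6219 0.2793 0.0794] [0.1212 0.0763 0.4629]
top [319.1364 209.1136] 44 [0.4991 0.0773 0.2389] [0.0131 0.0341 0.0084]
[ 1.1765  5.6964 -4.3467]
```

```bash
python3 -c "
import cv2
a=cv2.imread('pics/side_c1.png')[80:240,230:390];cv2.imwrite('pics/c1.png',cv2.resize(a,None,fx=3.5,fy=3.5,interpolation=2))"
```

```text
(no output)
```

View pics/c1.png

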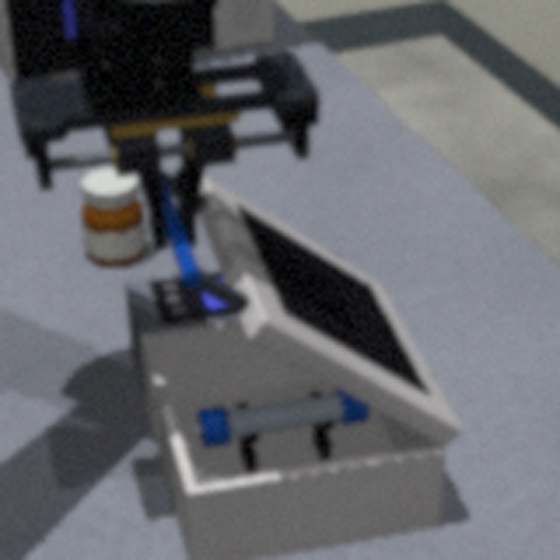

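The fingers, at (170,235), hold the bar at (180,235). The lid is about 45° open and bears 4 N, and the column lies undisturbed in its saddles. Continuing along the arc.

Request:
apply_moves(
  series=[
    [-0.0064,0,0.0071,0,0,0,0],
    [-0.0126,0,0.0144,0,0,0,0],
    [-0.0184,0,0.022,0,0,0,0],
    [-0.0239,0,0.0298,0,0,0,0],
    [-0.0291,0,0.0379,0,0,0,0],
    [-0.034,0,0.0461,0,0,0,0],
    [-0.0385,0,0.0546,0,0,0,0],
    [-0.0427,0,0.0632,0,0,0,0],
    [-0.0465,0,0.072,0,0,0,0],
    [-0.05,0,0.0809,0,0,0,0],
  ],
)

```text
time_s: 20.85
tcp_pos: [0.4599, 0.1408, 0.3216]
tcp_rot: [0.0, 0.997, -0.074, 0.001]
ft_force: [6.7, 0.5, -1.7]
grip_width: 0.011
```

```bash
python3 arc.py 0.08
```

```text
grip [0.46020348 0.1407986  0.15808482] radius 0.2371429978393757 ang 0.3579527501048426 ft [ 6.73309908  0.52075349 -1.66991544] w 0.010969632955951896 tcp [0.45990521 0.14083061 0.32158455] 20.85
[-0.0022 -0.      0.0062] 0.33
[-0.0043 -0.      0.0124] 0.302
[-0.0061 -0.      0.0186] 0.275
[-0.0078 -0.      0.0249] 0.247
[-0.0093 -0.      0.0313] 0.219
[-0.0107 -0.      0.0377] 0.191
[-0.0119 -0.      0.0441] 0.163
[-0.0128 -0.      0.0506] 0.136
[-0.0136 -0.      0.0571] 0.108
[-0.0143 -0.      0.0636] 0.08
```

Request:
apply_moves(
  series=[
    [-0.0018,0,0.0062,0,0,0,0],
    [-0.0036,0,0.0124,0,0,0,0],
    [-0.0053,0,0.0186,0,0,0,0],
    [-0.0068,0,0.0249,0,0,0,0],
    [-0.0082,0,0.0313,0,0,0,0],
    [-0.0095,0,0.0377,0,0,0,0],
    [-0.0105,0,0.0441,0,0,0,0],
    [-0.0114,0,0.0506,0,0,0,0],
    [-0.012,0,0.0571,0,0,0,0],
    [-0.0125,0,0.0625,0,0,0,0],
  ],
)

```text
time_s: 22.1
tcp_pos: [0.4479, 0.1426, 0.2595]
tcp_rot: [0.0, 0.997, -0.074, 0.001]
ft_force: [7.3, -1.2, -0.1]
grip_width: 0.0112
```

Request:
apply_moves(
  series=[
    [0,0,0.001,0,0,0,0],
    [0,0,0.002,0,0,0,0],
    [0,0,0.003,0,0,0,0],
    [0,0,0.004,0,0,0,0],
    [0,0,0.005,0,0,0,0],
    [0,0,0.006,0,0,0,0],
    [0,0,0.007,0,0,0,0],
    [0,0,0.007,0,0,0,0],
    [0,0,0.007,0,0,0,0],
    [0,0,0.007,0,0,0,0],
  ],
)

```text
time_s: 23.35
tcp_pos: [0.4477, 0.1428, 0.2573]
tcp_rot: [0.0, 0.997, -0.073, 0.002]
ft_force: [-6.2, -2.0, 34.4]
grip_width: 0.011
```

```bash
python3 arc.py 0.04 | head -1; python3 - <<'E'
from meas import *
np.set_printoptions(precision=4,suppress=True)
for n in('side','top'):
    d=img(n,n+'_c2.png');P=pts(d)
    for c,k,m in blobs(d,(240,140,370,250),(105,120,60),(124,255,255),12): print(n,c,k,np.median(P[m],0),np.ptp(P[m],0))
E
```

```text
grip [0.44820879 0.14268341 0.09379111] radius 0.23500594398744812 ang 0.08004559257656803 ft [-6.22628337 -2.02035785 34.42478651] w 0.010981814856668529 tcp [0.44770695 0.14279904 0.2572903 ] 23.35
side [299.039  160.9481] 77 [0.6083 0.2706 0.0773] [0.0913 0.1891 0.1152]
side [260.0072 202.1223] 139 [0.4434 0.114  0.09  ] [0.2029 0.8715 0.7192]
top [261.3253 189.1365] 249 [0.5977 0.266  0.0778] [0.3026 0.1967 1.2219]
top [315.8478 234.6957] 46 [0.4416 0.0885 0.091 ] [0.014  0.0384 0.1699]
```

The bar is at its shut height (surface about 90 mm) and the tool meets firm resistance. Easing off, then opening.

Request:
apply_moves(
  series=[
    [0,0,-0.002,0,0,0,0],
    [0,0,-0.004,0,0,0,0],
    [0,0,-0.004,0,0,0,0],
    [0,0,-0.004,0,0,0,0.25],
    [0,0,-0.004,0,0,0,0.35],
    [0,0,-0.004,0,0,0,0.4],
    [0,0,-0.004,0,0,0,0.4],
    [0,0,-0.004,0,0,0,0.4],
    [0,0,-0.015,0,0,0,0.4],
    [0,0,-0.03,0,0,0,0.4],
  ],
)

```text
time_s: 24.7
tcp_pos: [0.4472, 0.1427, 0.283]
tcp_rot: [0.0, 0.997, -0.074, -0.0]
ft_force: [-0.4, 0.4, -1.0]
grip_width: 0.0346
```

Request:
apply_moves(
  series=[
    [0,0,-0.03,0,0,0,0.4],
    [0,0,-0.06,0,0,0,0.4],
    [0,0,-0.09,0,0,0,0.4],
    [0,0,-0.12,0,0,0,0.4],
    [-0.02,0,-0.15,0,0,0,0.4],
    [-0.04,0,-0.18,0,0,0,0.4],
    [-0.06,0,-0.18,0,0,0,0.4],
    [-0.07,0,-0.18,0,0,0,0.4],
    [-0.07,0,-0.18,0,0,0,0.4],
    [-0.07,0,-0.18,0,0,0,0.4],
  ],
)

```text
time_s: 25.95
tcp_pos: [0.3783, 0.1532, 0.4621]
tcp_rot: [0.0, 0.997, -0.074, -0.0]
ft_force: [0.1, -0.2, -0.6]
grip_width: 0.0346
```

```bash
python3 - <<'E'
from meas import *
np.set_printoptions(precision=4,suppress=True)
out=[]
for n in('side','top'):
    d=img(n);P=pts(d);out.append(d['frame'])
    for c,k,m in blobs(d,(240,140,370,250),(105,120,60),(124,255,255),12): print(n,c,k,np.median(P[m],0),np.ptp(P[m],0))
    H=np.array([.680,.1088]);a=np.deg2rad(-8.5);e=np.array([np.cos(a),np.sin(a)]);f=np.array([-e[1],e[0]])
    L=(P[...,:2]-H)@e;W=(P[...,:2]-H)@f
    for s in(-.17,-.1,-.03):
        m=(abs(L-s)<.015)&(abs(W)<.08)&(abs(P[...,2]-.1)<.05); print(n,s,m.sum(),np.median(P[m][:,2]) if m.any() else 0)
a,b=out;cv2.imwrite('pics/fin.png',np.hstack([cv2.resize(a[100:260,230:390],(400,400)),cv2.resize(b[120:250,230:360],(400,400))])[:,:,::-1])
print(r.get_obs()['ft_force'])
E
```

```text
side [295.4627 161.403 ] 134 [0.5994 0.2767 0.0768] [0.3584 0.9571 0.6444]
side [259.3759 199.695 ] 141 [0.4444 0.1218 0.0906] [0.0407 0.1515 0.0952]
side -0.17 429 0.09656622232954648
side -0.1 414 0.09704871106269058
side -0.03 395 0.09683438947384349
top [261.2706 189.1333] 255 [0.598  0.2659 0.0777] [0.0588 0.0537 0.0134]
top [315.8043 234.6304] 46 [0.4415 0.0884 0.0912] [0.011  0.0384 0.0972]
top -0.17 241 0.09770512626836747
top -0.1 437 0.09818938935311872
top -0.03 426 0.09775307903622787
[-0.0511 -0.4607 -0.5713]
```

View pics/fin.png

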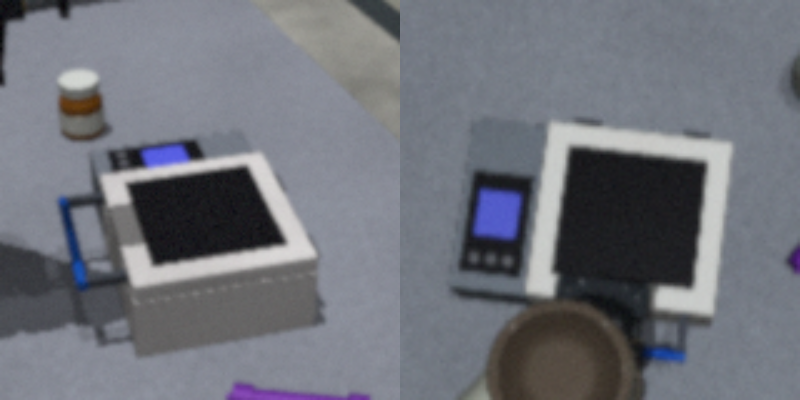

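The lid lies flat on the rim, level within 0.5 mm from front to hinge. The gripper is clear above it, so I'm handing in.

```bash
python3 -c "
from rig import r
print(r.job_done())"
```

```text
the job is handed in; nothing more can be done
None
```

I laid the blue column in the oven's saddles, lowered the lid by its bar until it was shut, and handed the job in at about 26 s.

**Last checks:**
- **Lid:** its top is level within 0.5 mm from front to hinge in each view, at 97–98 mm. The bar is at its shut height, about 85 mm.
- **Column:** it was seated level in both saddles, axis at about 50 mm and about 2 mm off lengthwise. I last saw it with the lid half down and could not see it again once the lid was shut.
- **Robot:** the gripper was open and clear of everything, with wrist force under 1 N.
- **Other things:** I made no contact with the jar, bottle, wrench or red column. I did not measure their positions again at the end.

**What went off plan:**
- **Grip slip:** the column slid about 12 mm down in the fingers because the lift began before they had fully closed. It therefore touched the saddles early and was pressed with about 35 N before I backed off and released it.
- **Lid pressed down:** at the very end the lid was pushed onto the rim with about 34 N.

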